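Stow the rolling pin in the leaning canister

TASK

Put the small wooden rolling pin away in the leaning aluminium canister. First swing the canister's lid fully clear of the mouth, pick the pin up by one handle and push the rest of it against the front bar of the orange plate rack so that the pin turns in the fingers, from lying level to hanging down from them; then lower it, free handle first, almost to the bottom of the canister before letting go, so that it stands on the bottom. Leave the lid open and do not disturb the other crockery and utensils.

Things in the scene. Friction and masses are not known exactly. Their poses are not given: they have to be found in the camera images.
- pin: Small one-piece wooden rolling pin lying on the counter, 199 mm long, about 0.12 kg. Barrel 34 mm diameter and 95 mm long, at each end a plain round handle 20 mm diameter and 52 mm long. Origin at its middle on its axis (17 mm above the counter as it lies); x runs along the pin. Both ends are alike. It can roll.
- pin_end_a (a point): Centre of the pin's end face at its +x end (99.5 mm from the middle).
- pin_end_b (a point): Centre of the pin's end face at its -x end.
- rack: Orange plastic plate rack, fixed, 244 mm wide (x), 290 mm deep (y). Origin on the counter under the middle of its front bar; y points from the bar into the rack, so come from its -y side. Empty below and behind the bar to 150 mm depth; two white plates from 190 mm depth, 212 mm high. Front posts at x = +-115 mm, 14 mm thick, 116 mm high, carry the bar; thin side rails run back from their tops.
- rack_bar: The rack's front bar, the edge to push the pin against: fixed round bar, 16 mm diameter, 240 mm long, along its x. Origin at its middle, 108 mm above the counter, so the gap beneath is 100 mm; nothing stands above it.
- canister: Round aluminium canister, fixed in a wooden cradle, 58 mm outside, 50 mm bore, 120 mm long, leaning 30 degrees from vertical roughly towards the robot. Origin at the centre of its underside; z is its axis, out of the mouth; x points up the slope, away from where it leans. Floor inside at z = 5 mm, mouth at z = 120 mm: 115 mm deep, so a seated pin sticks out about 84 mm.
- canister_floor (a point): Centre of the floor inside the canister, on its axis.
- canister_mouth (a point): Centre of the canister's mouth, on its axis.
- lid (a joint): Angle q (rad) of the flat lid, a disc 62 mm wide, 4 mm thick, just above the rim (top at canister z = 126 mm). It swings in its own plane about canister x = 0, y = -46 mm. 0: over the mouth. It opens up the slope: disc centre at canister x = 46 sin(q), y = -46 + 46 cos(q) mm. Clear of the mouth from 1.4, stop at 2.0. Stays where left; about 1.5 N at the knob moves it.
- lid_knob (a point): Middle of the lid's upright round steel knob, 16 mm diameter and 34 mm tall, on the disc's centre, parallel to the canister's axis. The point is on the knob's axis, 18 mm above the disc's top, at canister z = 144 mm.
- saucer: White saucer, 140 mm across, 14 mm high; leave alone. Origin at the centre of its underside.
- teacup: White ceramic teacup on the saucer, 80 mm across, 60 mm high; leave alone. Origin at the centre of its underside.
- sieve: Aluminium sieve lying upside down, 140 mm across and 50 mm high, with a steel handle lying level along its +x to 205 mm from its centre; leave alone. Origin at the centre of its rim, on the counter.
- jar: Glass jar, 50 mm diameter, 80 mm high; leave alone. Origin at the centre of its underside.
- bowl: Small steel bowl, 120 mm across, 50 mm high; leave alone. Origin at the centre of its underside.
- bottle: Green glass bottle, 60 mm diameter, 200 mm high; leave alone. Origin at the centre of its underside.
There are look-alikes about, which are no part of the job. What is shaped like the part that bears canister but green or pink is not meant. Several things have the shape of the pin; the one meant has the colours described above.

How it is judged (in metres and radians):
On the way, in this order (a step that is already met when the one before it is completed fails the run):
1. the canister's lid is swung clear of the mouth (at least 1.4 rad) (value of joint lid above 1.4 rad), for 0.2 s.
2. the pin, held in the fingers and still within 30 degrees of level, presses on the rack's front bar (contact force between pin and rack_bar above 0.3 N and contact force between the fingers and pin above 1 N and angle between pin's own x axis and vertical between 1.05 and 2.09 rad), for 0.05 s.
3. still held, and pressing on the bar, the pin has been turned to within 25 degrees of upright (contact force between pin and rack_bar above 0.3 N and contact force between the fingers and pin above 1 N and (angle between pin's own x axis and vertical below 0.44 rad or angle between pin's own x axis and vertical above 2.7 rad)), for 0.05 s.
4. the fingers still hold the pin when its lower end is within 60 mm of the canister's floor (contact force between the fingers and pin above 1 N and distance between any of pin_end_a, pin_end_b and canister_floor below 0.06 m), for 0.05 s.
At the end, for the whole second after the job is handed in: The pin stands in the canister with its lower end on the floor (end centre within 22 mm of the floor's centre and less than 10 mm above it), its axis within 0.2 rad of the canister's, at rest and released; the lid is still open at least 1.4 rad (((distance between pin_end_a and canister_floor below 0.022 m and z of pin_end_a in the frame of canister_floor below 0.01 m) or (distance between pin_end_b and canister_floor below 0.022 m and z of pin_end_b in the frame of canister_floor below 0.01 m)) and angle between the x axis of pin and the z axis of canister, either way round below 0.2 rad and value of joint lid above 1.4 rad and linear speed of pin below 0.02 m/s); the robot touches nothing.
It fails at once if a bystander (saucer, teacup, sieve, jar, bowl or bottle) is moved more than 30 mm or the teacup is tipped (distance of any of saucer, teacup, sieve, jar, bowl, bottle from where it was at the start of the episode above 0.03 m or angle between teacup's own z axis and vertical above 0.5 rad).
It also fails if it takes over 72 s, if anything falls off the work surface, if the arm or the gripper's body presses on something with over 40 N, if the wrist force passes 120 N, or if a joint passes its speed limit or range.

ROBOT

A 6-joint arm with a two-finger parallel gripper is mounted at the origin on the work surface. World frame = base frame: x ahead of the robot, y to its left, z up, the work surface at z = 0. Lengths are in mm, angles in degrees, forces in N, time in s.
With the tool pointing down it reaches from about 300 to 850 mm from the base axis. Payload 4.2 kg.
Tool frame: the origin (TCP) lies midway between the tips of the shut fingers; the grasp point (between the pads) lies 19 mm behind it (env.grip_depth is the distance from the TCP to the grasp point, in mm); z points along the fingers, y is the line along which they close (so a half turn about z gives the same grasp; the last joint's range is limited). The gripper opens to 91 mm and grips with 3 to 60 N. Pads are 32 mm wide; open, the fingers measure 118 mm over their backs; the gripper's body (76 mm by 178 mm) begins 60 mm behind the grasp point.
Start: joints at [71.104, 18.312, 89.639, -0, 72.044, -1.146], TCP at [175.303, 547.646, 174.576] pointing down, gripper open.
Joint ranges: [-177.97, 177.97], [-48.28, 115.42], [12.27, 149.76], [-77.06, 257.06], [2.81, 150.46], [-146.56, 146.56]. Speed limits (degrees/s): [147.25, 147.25, 180, 180, 180, 180].

INTERFACE

Orientations are given as [roll, pitch, yaw] about the fixed x, y, z axes, in that order (R = Rz(yaw) Ry(pitch) Rx(roll)).
In Python, from workcell import env, eyes gives the robot as it stands.
- The arm moves only by the tool send_rows, never from a script. Its argument "motion" is a list of rows, each a list of 7 numbers: the shift along the world's x, y, z normalised to -1 to 1, where 1 is 0.5 m, then the turn, a rotation vector about the world's x, y, z normalised to -1 to 1, where 1 is 60 degrees, then the opening, from -1 (shut) to 1 (fully open). A call has 1 to 20 rows; each row is the pose to reach, as a shift and turn from the pose commanded when the call began; what a row does not reach only later rows make up. A row lasts 1/8 s, in which the tool goes at most 62.5 mm and 10.7 degrees, less where a joint would pass 70% of its speed; a pose out of reach is approached as far as the arm can. A call with a number of a shift or a turn outside -1 to 1 is refused whole. A call with a gripper value outside its range is refused whole. The fingers move at their own pace and stop on an object; "squeeze" is the grip in N (left out, the last holds). Time passes only in rows, so rows that repeat a pose let the fingers close. It gives the time, the measured TCP pose, the force, the opening and the grip force at its end, in the units of the state.
- env.state(): the state, without advancing time (a new reading comes with each control period).
- eyes.grab_frame(name): name is "side" or "top"; returns a dict with "pixels" (420x560x3 uint8, red, green, blue), "depth" (420x560 float32, mm along the optical axis (not along the pixel's ray), 0 where there is no reading), "fx", "fy", "cx", "cy" (pixels), "R" (3x3) and "t" (3): a world point X has camera coordinates R X + t. Camera axes: x right, y down, z forward; pixel columns grow to the right and rows downward; lengths in mm; the calibration is good to about 2 mm. A picture is of the moment at which its call begins.
- env.job_done(): hands the job in; it is judged then, once.
The state is a dict: "time_s": time; "qpos": joint angles; "qvel": joint speeds; "effort": joint torques, N m; "ee_pos": TCP position; "ee_rot": TCP orientation; "force": force on the tool from outside, world axes, zero at the start; "torque": the same for the moment, N m; "gripper_width": finger opening in mm; "gripper_force": force on a finger pad.
Only numpy, scipy, OpenCV 4.12 (cv2) and the standard library are available. Lean on these libraries where they do the work, as an engineer would, in place of code of your own. Each camera call takes 0.05 s, during which the arm holds its last target. There are 200 camera calls.

## Working session

There is one attempt and no reset: what is moved stays moved. The work goes in short steps, Python scripts to look and compute and a tool call to move; the robot and the scene stay as the last step left them, time stands still between calls to the robot, and variables do not carry over. Pictures are saved under pics/ and viewed, at most 10 in all, crops included, and the job is handed in when it is done.

Besides the shell and the picture viewer there is one more tool, called after ">>>" as name(argument=value, ...) on one line, values as JSON. send_rows: Moves the arm, as the interface text tells. Its arguments: {"type":"object","properties":{"motion":{"type":"array"},"squeeze":{"type":"number"}},"required":["motion"]}

```bash
mkdir -p pics
python3 - <<'E'
from workcell import env, eyes
import cv2,pickle
for n in("top","side"):
    f=eyes.grab_frame(n); pickle.dump(f,open(n+'.pkl','wb'))
    cv2.imwrite(f'pics/{n}0.png',cv2.resize(f['pixels'][:,:,::-1],(800,600),interpolation=cv2.INTER_CUBIC))
    print(n,f['fx'],f['R'],f['t'])
print(env.state())
E
```

```text
top 464.4415438107891 [[ 9.48758703e-04 -9.99988980e-01 -4.59774722e-03]
 [-9.90315678e-01 -3.01252161e-04 -1.38833596e-01]
 [ 1.38830681e-01  4.68494073e-03 -9.90305051e-01]] [-151.17675262  558.39339623 1346.82230744]
side 535.9912798445303 [[-0.99920327 -0.03846495  0.01064266]
 [-0.0337452   0.67188287 -0.73988828]
 [ 0.02130914 -0.73965793 -0.67264557]] [ 510.24075072  205.89389126 1716.41916728]
{'time_s': 0.1, 'qpos': array([ 7.11048972e+01,  1.83487802e+01,  8.96979393e+01,  1.05230700e-04,
        7.20452766e+01, -1.14725928e+00]), 'qvel': array([ 0.01088926, -0.07964069, -0.16509392, -0.00747289, -0.033516  ,
        0.04857564]), 'effort': array([ 9.75547596e-05, -4.13339567e+01, -2.32507020e+01,  7.30249914e-02,
        4.23764263e-02, -5.09167842e-05]), 'ee_pos': array([175.12283317, 547.14839944, 173.80638084]), 'ee_rot': array([-1.79908024e+02, -1.94198983e-03,  1.62252122e+02]), 'force': array([-0.57348952, -0.31993549,  0.72349852]), 'torque': array([-0.02398084,  0.0238322 , -0.01819893]), 'gripper_force': 0.0, 'gripper_width': 91.64826412854777}
```

View pics/top0.png

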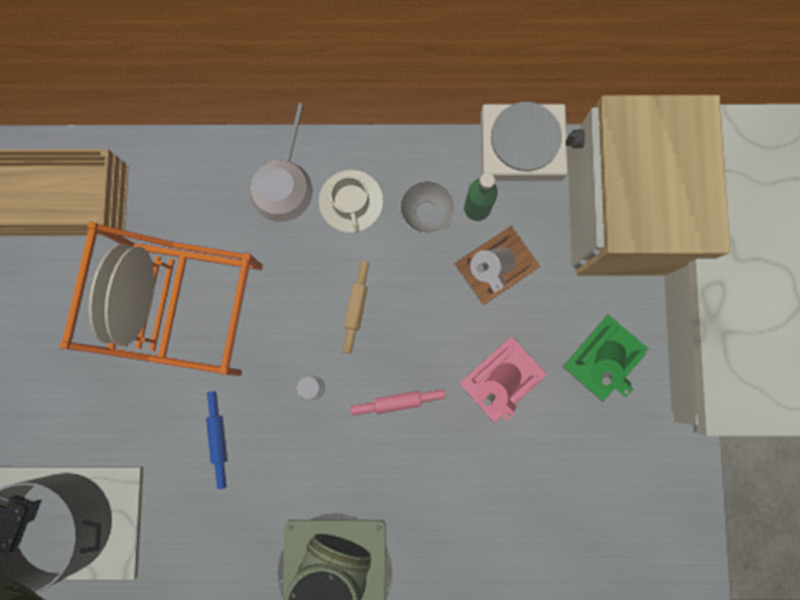

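View pics/side0.png

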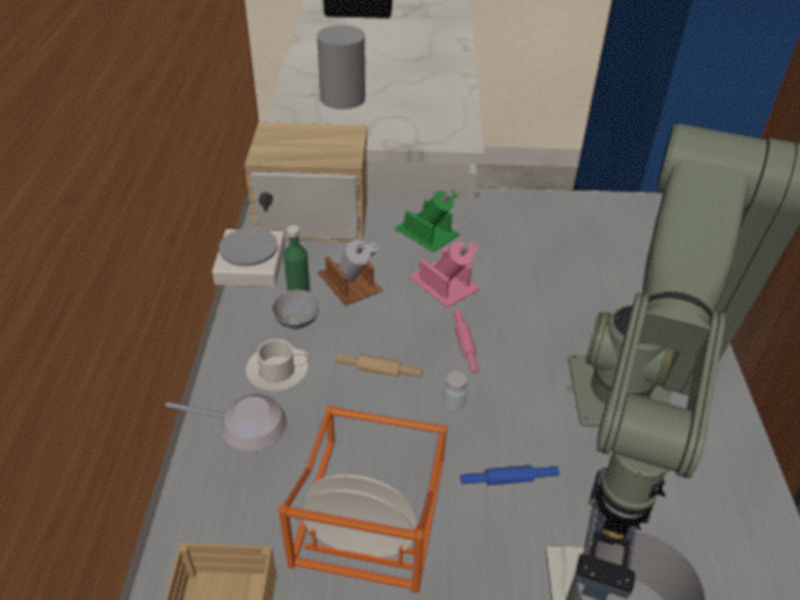

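The top view (display pixels) shows the wooden pin from (364,263) to (347,351), the orange bar from (247,258) to (230,373), and the brown cradle at (497,265) with the canister mouth near (487,264). I'll zoom in on the canister and take 3D positions.

```bash
cat > h.py <<'E'
import numpy as np, cv2, pickle
def P(f,u,v,z=None,d=None):
    """u,v in native pixels -> world, on plane z, or with depth"""
    ray=np.array([(u-f['cx'])/f['fx'],(v-f['cy'])/f['fy'],1.])
    o=-f['R'].T@f['t']; r=f['R'].T@ray
    if z is not None: return o+r*(z-o[2])/r[2]
    return o+r*(d if d else f['depth'][int(round(v)),int(round(u))])
def cloud(f):
    v,u=np.mgrid[:420,:560]; d=f['depth'].astype(float)
    c=np.stack([(u-f['cx'])/f['fx']*d,(v-f['cy'])/f['fy']*d,d],-1)-f['t']
    return c@f['R']
def proj(f,X):
    c=np.asarray(X)@f['R'].T+f['t']; return np.stack([f['fx']*c[...,0]/c[...,2]+f['cx'],f['fy']*c[...,1]/c[...,2]+f['cy']],-1)
E
python3 - <<'E'
from h import *
t=pickle.load(open('top.pkl','rb'));s=pickle.load(open('side.pkl','rb'))
a=cv2.resize(t['pixels'][150:220,310:385,::-1],(600,560),interpolation=cv2.INTER_CUBIC)
b=cv2.resize(s['pixels'][160:215,215:275,::-1],(600,550),interpolation=cv2.INTER_CUBIC)
cv2.imwrite('pics/a.png',cv2.resize(np.hstack([a[:550],b]),(800,367)))
for nm,f in(('t',t),('s',s)):
    C=cloud(f);hsv=cv2.cvtColor(f['pixels'],cv2.COLOR_RGB2HSV);ok=f['depth']>0
    print(nm,'medians z table',np.median(C[ok][(abs(C[ok][:,2])<15)][:,2]))
    # pin wood
    m=ok&(hsv[...,0]>8)&(hsv[...,0]<25)&(hsv[...,1]>70)&(C[...,0]>350)&(C[...,0]<650)&(C[...,1]>-90)&(C[...,1]<20)&(C[...,2]<60)
    p=C[m];c=p[:,:2].mean(0);w,V=np.linalg.eigh(np.cov((p[:,:2]-c).T));q=(p[:,:2]-c)@V[:,1]
    mid=c+V[:,1]*(q.max()+q.min())/2
    print('pin',m.sum(),mid,V[:,1],q.max()-q.min(),np.percentile(p[:,2],[50,95]))
    m=ok&(hsv[...,0]<14)&(hsv[...,1]>180)&(C[...,2]>85)&(C[...,2]<135)&(C[...,1]<240)&(C[...,1]>100)
    p=C[m]; print('orange',m.sum(),p.min(0),p.max(0))
    for y in np.arange(100,240,10):
        k=abs(p[:,1]-y)<5
        if k.any(): print(y,k.sum(),np.round(p[k].mean(0)),np.round(np.ptp(p[k],0)))
E
```

```text
t medians z table -0.5857266544027598
pin 499 [541.35740639 -41.06321255] [-0.98337169  0.18160432] 194.8570049187652 [27.78280376 35.56711371]
orange 271 [401.85993087 164.0808656  105.35371016] [643.11765244 239.97657705 120.74774141]
160 1 [628. 164. 118.] [0. 0. 0.]
170 26 [612. 172. 115.] [58. 10.  9.]
180 47 [576. 181. 114.] [107.  10.  10.]
190 57 [525. 190. 114.] [178.   9.  14.]
200 64 [473. 200. 114.] [236.  10.  13.]
210 28 [478. 209. 114.] [238.  10.  13.]
220 20 [488. 220. 113.] [238.   8.  11.]
230 18 [524. 230. 114.] [238.   8.  11.]
s medians z table -1.019588619271818
pin 435 [541.56497555 -31.0046962 ] [-0.98306624  0.18325053] 194.03209854965442 [24.86952659 34.42922421]
orange 110 [402.59946678 166.14297939  86.27663133] [640.43733805 238.78519189 119.13157115]
170 3 [624. 170. 110.] [17.  7.  6.]
180 45 [612. 181. 111.] [62. 10. 33.]
190 21 [598. 189. 112.] [82.  8. 13.]
200 7 [604. 199. 111.] [112.   8.  12.]
210 9 [607. 208. 111.] [233.   7.  11.]
220 9 [558. 221. 114.] [234.  10.   8.]
230 12 [502. 231. 113.] [238.   8.  10.]
```

View pics/a.png

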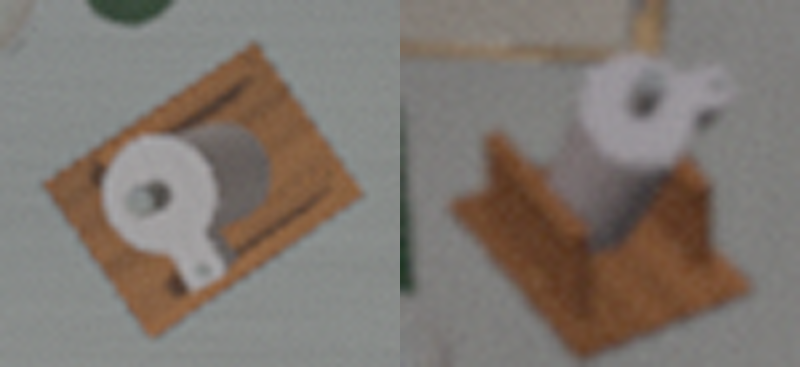

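The crop shows the lid over the canister's mouth, disc centre at native top pixel (340,186.6) and hinge ear at (348.4,200.6). In the side view they are at (251,176.5) and (262.7,172.7). Now I'll fit the canister pose and the bar.

Run:
```python
from h import *
from scipy.optimize import least_squares
t=pickle.load(open('top.pkl','rb'));s=pickle.load(open('side.pkl','rb'))
def tri(ut,us):
    f=lambda X:np.r_[proj(t,X)-ut,proj(s,X)-us]
    r=least_squares(f,[530,-270,120]);return r.x,r.fun
L,e=tri((340,186.6),(251,176.5));H,e2=tri((348.4,200.6),(262.7,172.7))
print('lid',L,e,'hinge',H,e2,np.linalg.norm(L-H))
pts=[]
for f in(t,s):
    C=cloud(f);hsv=cv2.cvtColor(f['pixels'],cv2.COLOR_RGB2HSV)
    m=(f['depth']>0)&(hsv[...,1]<50)&(np.linalg.norm(C-L,axis=-1)<27)&(hsv[...,2]>130)
    p=C[m]
    for _ in range(5):
        c=p.mean(0);n=np.linalg.svd(p-c)[2][2];n*=np.sign(n[2]);r=(p-c)@n;p=p[abs(r)<max(3,1.5*r.std())]
    print('plane',len(p),c,n,'tilt',np.degrees(np.arccos(n[2])),'az',np.degrees(np.arctan2(n[1],n[0])),'off',(L-c)@n)
# bar
for nm,f in(('t',t),('s',s)):
    C=cloud(f);hsv=cv2.cvtColor(f['pixels'],cv2.COLOR_RGB2HSV)
    m=(f['depth']>0)&(hsv[...,0]<14)&(hsv[...,1]>170)&(C[...,2]>95)&(C[...,2]<125)&(C[...,0]>430)&(C[...,0]<615)&(C[...,1]>160)&(C[...,1]<225)
    p=C[m];k=np.polyfit(p[:,0],p[:,1],1)
    for _ in range(5):
        r=p[:,1]-np.polyval(k,p[:,0]);p=p[abs(r)<9];k=np.polyfit(p[:,0],p[:,1],1)
    print(nm,len(p),'y at 450,520,600',np.polyval(k,[450,520,600]),'ang',np.degrees(np.arctan(k[0])),p[:,2].mean(),np.ptp(p[:,0]))
```

```text
lid [ 605.20023745 -305.06179645  129.04516071] [-0.03404037  0.48777443 -0.59295639 -0.13445016] hinge [ 565.52016711 -327.82353567  129.46127004] [-0.03330507  0.45865242 -0.56725358 -0.11715765] 45.74688952260611
plane 167 [ 603.68794392 -302.83537501  135.90531909] [-0.28149568  0.44643735  0.84938441] tilt 31.85522263336053 az 122.23298627728379 off -7.246573355810346
plane 68 [ 603.91320418 -299.82557853  134.75343182] [-0.33672419  0.37079506  0.86552172] tilt 30.057668218571436 az 132.24302894758245 off -7.31557158425358
t 196 y at 450,520,600 [199.60275191 187.79081631 174.29146134] ang -9.57797374209982 114.04177347897205 181.56138076597392
s 159 y at 450,520,600 [206.70376376 195.26055503 182.1826022 ] ang -9.284271117314352 113.0757021677512 184.18416366698852
```

```bash
cat >> h.py <<'E'
from scipy.spatial.transform import Rotation as Ro
def frame(zt,yt):
    zt=np.array(zt,float);zt/=np.linalg.norm(zt);yt=np.array(yt,float);yt-=zt*(yt@zt);yt/=np.linalg.norm(yt)
    return Ro.from_matrix(np.stack([np.cross(yt,zt),yt,zt],1))
def cur(st): return st['ee_pos'],Ro.from_euler('xyz',st['ee_rot'],degrees=True)
def row(p0,R0,p,R):
    return np.round(np.r_[(np.array(p)-p0)/500,(R*R0.inv()).as_rotvec(degrees=True)/60],4).tolist()
az=np.radians(120.5)
def canR(az=az):
    n=np.array([np.cos(az)/2,np.sin(az)/2,np.sqrt(.75)]);y=np.array([np.sin(az),-np.cos(az),0]);return np.stack([np.cross(y,n),y,n],1)
E
python3 - <<'E'
from h import *; from workcell import env
p0,R0=cur(env.state());M=canR();print(M)
L=np.array([604,-303.5,133]);n=M[:,2]
ch=M@[.659,-.752,0];R=frame(-n,-ch)
print(row(p0,R0,[400,100,350],R)); p=L+70*n;print(p,R.as_euler('xyz',degrees=True));print(row([400,100,350],R,p,R))
E
```

```text
[[ 0.43954112  0.86162916 -0.25376918]
 [-0.74619274  0.50753836  0.43081458]
 [ 0.5         0.          0.8660254 ]]
[0.4498, -0.8943, 0.3524, -0.4282, -0.2562, -0.0082]
[ 586.2361573  -273.34297938  193.62177826] [-159.16744256   22.08863215  165.83884641]
[0.3725, -0.7467, -0.3128, 0.0, 0.0, 0.0]
```

>>> send_rows(motion=[[0,0,0.12,0,0,0,-0.3],[0,0,0.25,0,0,0,-0.3],[0,0,0.35,0,0,0,-0.3],[0.45,-0.894,0.352,0,0,0,-0.3],[0.45,-0.894,0.352,0,0,0,-0.3],[0.45,-0.894,0.352,-0.428,-0.256,-0.008,-0.3],[0.45,-0.894,0.352,-0.428,-0.256,-0.008,-0.3],[0.45,-0.894,0.352,-0.428,-0.256,-0.008,-0.3],[0.45,-0.894,0.352,-0.428,-0.256,-0.008,-0.3],[0.45,-0.894,0.352,-0.428,-0.256,-0.008,-0.3],[0.45,-0.894,0.352,-0.428,-0.256,-0.008,-0.3],[0.45,-0.894,0.352,-0.428,-0.256,-0.008,-0.3],[0.45,-0.894,0.352,-0.428,-0.256,-0.008,-0.3]])

```text
time_s: 1.72
ee_pos: [400.1, 100.6, 350.3]
ee_rot: [-159.3, 22.0, 165.8]
force: [0.2, 0.1, 0.5]
gripper_width: 31.7
gripper_force: 0.0
```

>>> send_rows(motion=[[0.1,-0.2,-0.02,0,0,0,-0.3],[0.2,-0.4,-0.1,0,0,0,-0.3],[0.3,-0.6,-0.2,0,0,0,-0.3],[0.372,-0.747,-0.313,0,0,0,-0.3],[0.372,-0.747,-0.313,0,0,0,-0.3],[0.372,-0.747,-0.313,0,0,0,-0.3],[0.372,-0.747,-0.313,0,0,0,-0.3],[0.372,-0.747,-0.313,0,0,0,-0.3],[0.372,-0.747,-0.313,0,0,0,-0.3],[0.372,-0.747,-0.313,0,0,0,-0.3]])

```text
time_s: 2.98
ee_pos: [586.9, -271.0, 195.0]
ee_rot: [-159.3, 22.1, 166.0]
force: [0.7, -0.8, 0.1]
gripper_width: 31.7
gripper_force: 0.0
```

Run:
```python
from h import *; from workcell import env,eyes
st=env.state();print({k:np.round(st[k],1) for k in('time_s','qpos','ee_pos','ee_rot','force','gripper_width')})
ims=[]
M=canR();L=np.array([604,-303.5,133]);a=np.linspace(0,6.28,60)
for n in('top','side'):
    f=eyes.grab_frame(n);u,v=proj(f,L).astype(int)
    im=f['pixels'][v-35:v+35,u-35:u+35,::-1];im=cv2.resize(im,(400,400),interpolation=cv2.INTER_CUBIC)
    ring=L+31*(np.cos(a)[:,None]*M[:,0]+np.sin(a)[:,None]*M[:,1])
    for X,c in((ring,(0,255,0)),(L+np.linspace(0,34,30)[:,None]*M[:,2],(0,0,255))):
        q=(proj(f,X)-[u-35,v-35]+.5)*400/70
        cv2.polylines(im,[q.astype(int)],False,c,1)
    ims.append(im)
cv2.imwrite('pics/b.png',np.hstack(ims))
```

```text
{'time_s': np.float64(3.0), 'qpos': array([-14. ,  13.1, 101.5, -28.9,  47.1, -69.3]), 'ee_pos': array([ 586.9, -271. ,  195. ]), 'ee_rot': array([-159.3,   22.1,  166. ]), 'force': array([ 0.7, -0.8,  0.1]), 'gripper_width': np.float64(31.7)}
```

View pics/b.png

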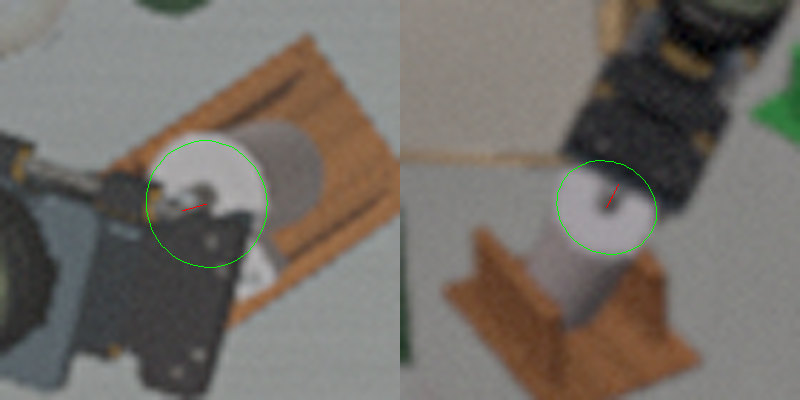

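The ring overlay matches the lid in both views, within about 3 mm (+x in the top view). Going down around the knob.

>>> send_rows(motion=[[0.017,-0.027,-0.055,0,0,0,-0.3],[0.034,-0.055,-0.11,0,0,0,-0.3],[0.034,-0.055,-0.11,0,0,0,-0.3],[0.034,-0.055,-0.11,0,0,0,-0.3],[0.034,-0.055,-0.11,0,0,0,-0.8],[0.034,-0.055,-0.11,0,0,0,-0.8],[0.034,-0.055,-0.11,0,0,0,-0.8],[0.034,-0.055,-0.11,0,0,0,-0.8]], squeeze=4)

```text
time_s: 4.08
ee_pos: [603.3, -300.3, 139.3]
ee_rot: [-159.3, 22.1, 165.8]
force: [0.4, -0.3, -0.3]
gripper_width: 9.2
gripper_force: 0.0
```

Run:
```python
from h import *; from workcell import env,eyes
ims=[];st=env.state();p0,R0=cur(st)
for n in('top','side'):
    f=eyes.grab_frame(n);pickle.dump(f,open(n+'1.pkl','wb'));u,v=proj(f,[604,-303,132]).astype(int)
    im=f['pixels'][v-35:v+35,u-35:u+35,::-1];im=cv2.resize(im,(400,400),interpolation=cv2.INTER_CUBIC)
    q=(proj(f,p0)-[u-35,v-35]+.5)*400/70
    cv2.circle(im,tuple(q.astype(int)),3,(0,0,255),1)
    ims.append(im)
cv2.imwrite('pics/c.png',np.hstack(ims))
```

```text
(no output)
```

View pics/c.png

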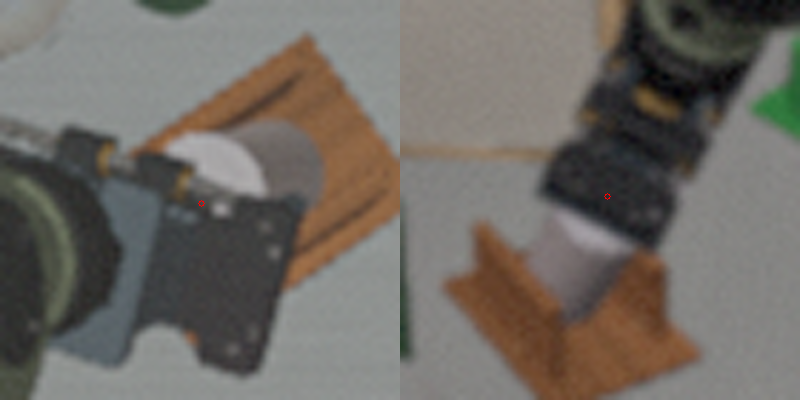

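Run:
```python
from h import *; from workcell import env
M=canR();L=np.array([606,-303.5,132])
st=env.state();p0,R0=cur(st);print('tcp in can frame rel disc top',(p0-L)@M, 'ytool',M.T@R0.as_matrix()[:,1],'ztool',M.T@R0.as_matrix()[:,2],st['gripper_width'],st['gripper_force'])
for n in('top','side'):
    f=pickle.load(open(n+'.pkl','rb'));C=cloud(f);q=(C-L)@M
    m=(f['depth']>0)&(np.linalg.norm(q[...,:2],axis=-1)<45)&(q[...,2]>-10)&(q[...,2]<60)
    v,u=np.nonzero(m)
    h=q[m]
    for lo,hi in((-10,-4),(-4,4),(4,10),(10,20),(20,30),(30,60)):
        k=(h[:,2]>lo)&(h[:,2]<=hi);print(n,lo,hi,k.sum(),h[k].mean(0).round(1) if k.any() else '',h[k].std(0).round(1) if k.any() else '')
```

```text
tcp in can frame rel disc top [ 0.01688142 -0.7552198   8.17146483] ytool [-0.65917623  0.75198616  0.00187591] ztool [-0.00141966  0.00125016 -0.99999821] 9.154974601566103 0.0
top -10 -4 1 [29.9 -7.2 -4.7] [0. 0. 0.]
top -4 4 174 [ 1.3 -8.6  2. ] [15.2 19.5  1.7]
top 4 10 187 [ 5.6 -1.2  5.9] [15.4 18.4  1.3]
top 10 20 12 [ 5.9 -2.  12.1] [11.7 14.6  2.1]
top 20 30 7 [ 6.6 -3.4 23.2] [2.6 4.5 3. ]
top 30 60 29 [ 4.  -1.6 37.4] [4.1 3.9 2.8]
side -10 -4 23 [-13.7   6.4  -6.7] [14.2 25.5  1.9]
side -4 4 89 [-5.  -1.7  0.9] [16.7 20.3  2.2]
side 4 10 110 [-3.1  1.7  6.8] [16.3 18.3  1.6]
side 10 20 34 [-4.2 -0.6 12.5] [12.8 21.6  2.4]
side 20 30 6 [-3.1  3.8 25.1] [4.6 5.2 3.7]
side 30 60 20 [-3.   2.6 38.2] [4.4 3.5 5. ]
```

>>> send_rows(motion=[[0.0094,-0.03,0.018,0,0,0,-0.8],[0.0094,-0.03,0.018,0,0,0,-0.8],[0.005,-0.0634,0.033,0,0,0,-0.8],[0.005,-0.0634,0.033,0,0,0,-0.8],[0.005,-0.0634,0.033,0,0,0,-0.8]])

```text
time_s: 4.8
ee_pos: [605.4, -331.5, 155.0]
ee_rot: [-159.3, 22.0, 165.8]
force: [0.2, -0.0, 0.6]
gripper_width: 9.2
gripper_force: 0.0
```

Run:
```python
from h import *; from workcell import env,eyes
M=canR();L=np.array([606,-303.5,132]);ims=[]
for n in('top','side'):
    f=eyes.grab_frame(n);C=cloud(f);q=(C-L)@M
    u,v=proj(f,[604,-303,132]).astype(int)
    im=f['pixels'][v-35:v+35,u-35:u+35,::-1];ims.append(cv2.resize(im,(400,400),interpolation=cv2.INTER_CUBIC))
cv2.imwrite('pics/d.png',np.hstack(ims))
```

```text
(no output)
```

View pics/d.png

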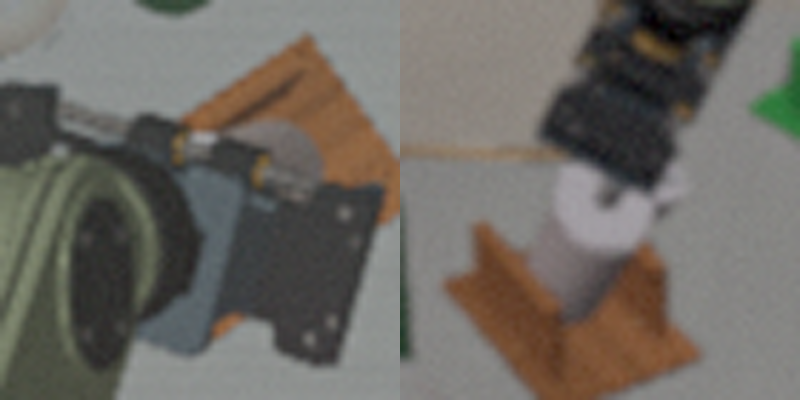

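Lid unmoved, with the knob visible at (608,200) in the side view. So the fingers weren't around it. I'll check the real gripper geometry in the tool frame from depth.

Run:
```python
from h import *; from workcell import env,eyes
st=env.state();p0,R0=cur(st);print(p0,env.grip_depth);M=canR();L=np.array([606,-303.5,132]);T=R0.as_matrix()
for n in('top','side'):
    f=eyes.grab_frame(n);pickle.dump(f,open(n+'2.pkl','wb'));C=cloud(f);q=(C-p0)@T
    m=(f['depth']>0)&(abs(q[...,0])<110)&(abs(q[...,1])<110)&(q[...,2]>-160)&(q[...,2]<30)
    h=q[m];print(n)
    for lo in range(-150,30,15):
        k=(h[:,2]>lo)&(h[:,2]<=lo+15)
        if k.any(): print(lo,k.sum(),h[k].min(0).round(),h[k].max(0).round())
    c=(C-L)@M;k=(f['depth']>0)&(np.linalg.norm(c[...,:2],axis=-1)<12)&(abs(c[...,2]-25)<20)
    print('knob',k.sum(),c[k].mean(0) if k.any() else '')
```

```text
[ 605.62258532 -331.3389153   155.0012398 ] 18.8
top
-150 136 [ -39.  -92. -150.] [  37.   84. -135.]
-135 116 [ -39.  -84. -135.] [  32.   71. -121.]
-120 3 [ -38.  -80. -119.] [ -21.   71. -118.]
-90 2 [-18.  12. -90.] [-18.  13. -85.]
-75 1 [-12. -19. -65.] [-12. -19. -65.]
-60 1 [-10. -17. -46.] [-10. -17. -46.]
0 6 [-16.  33.   3.] [-12.  44.   8.]
knob 0 
side
-150 159 [ -37.  -19. -150.] [  38.   91. -135.]
-135 98 [ -37.  -25. -135.] [  38.   86. -120.]
-120 23 [ -38.   26. -120.] [  26.   82. -110.]
-105 4 [-12.  20. -98.] [ 15.  22. -93.]
-90 7 [-15.  14. -86.] [ 12.  17. -78.]
-45 3 [ 13.  38. -33.] [ 20.  41. -31.]
-30 7 [  8.  37. -28.] [ 19.  44. -19.]
-15 45 [-15.  21. -15.] [45. 62. -0.]
0 168 [-15.  -9.   0.] [56. 68. 15.]
15 43 [-108.    5.   15.] [ 52. 105.  29.]
knob 27 [-4.23084617  4.1244674  20.58872326]
```

Run:
```python
from h import *; from workcell import env
M=canR();L=np.array([606,-303.5,132]);p0,R0=cur(env.state());c=(p0-L)@M;print(c)
def W(a): return ((L+M@np.array(a)-p0)/500).round(4).tolist()
ch=np.array([.659,-.752])
def kn(q): return np.array([46*np.sin(q),-46+46*np.cos(q)])
print(W([c[0],c[1],55]),W([-26,30,55]),W([-26,30,9]))
for q in(0,.2,.4,.6,.8,1,1.2,1.4,1.6,1.75): print(q,W(np.r_[kn(q)-21*ch,9]))
```

```text
[ 32.3709344  -14.40359204   8.0916387 ]
[-0.0238, 0.0404, 0.0812] [0.0014, 0.1726, 0.0229] [0.0247, 0.133, -0.0568]
0 [0.011, 0.1004, -0.0446]
0.2 [0.0174, 0.0858, -0.0355]
0.4 [0.0204, 0.07, -0.0267]
0.6 [0.0199, 0.0535, -0.0187]
0.8 [0.0159, 0.037, -0.0116]
1 [0.0085, 0.0212, -0.0059]
1.2 [-0.0019, 0.0066, -0.0018]
1.4 [-0.015, -0.006, 0.0007]
1.6 [-0.0302, -0.0163, 0.0013]
1.75 [-0.0427, -0.0222, 0.0006]
```

>>> send_rows(motion=[[-0.024,0.04,0.081,0,0,0,-1],[-0.024,0.04,0.081,0,0,0,-1],[0.001,0.173,0.023,0,0,0,-1],[0.001,0.173,0.023,0,0,0,-1],[0.001,0.173,0.023,0,0,0,-1],[0.025,0.133,-0.057,0,0,0,-1],[0.025,0.133,-0.057,0,0,0,-1],[0.025,0.133,-0.057,0,0,0,-1],[0.011,0.1,-0.045,0,0,0,-1],[0.0174,0.086,-0.0355,0,0,0,-1],[0.02,0.07,-0.027,0,0,0,-1],[0.02,0.0535,-0.019,0,0,0,-1]])

```text
time_s: 6.5
ee_pos: [616.3, -305.6, 146.9]
ee_rot: [-159.3, 22.1, 165.9]
force: [0.0, 1.1, -0.4]
gripper_width: 0.6
gripper_force: 0.0
```

>>> send_rows(motion=[[-0.004,-0.0165,0.0074,0,0,0,-1],[-0.0114,-0.0323,0.013,0,0,0,-1],[-0.0218,-0.047,0.017,0,0,0,-1],[-0.035,-0.0595,0.02,0,0,0,-1],[-0.05,-0.07,0.02,0,0,0,-1],[-0.0627,-0.0757,0.02,0,0,0,-1],[-0.0627,-0.0757,0.02,0,0,0,-1],[-0.0627,-0.0757,0.02,0,0,0,-1]])

```text
time_s: 7.5
ee_pos: [584.6, -343.1, 156.1]
ee_rot: [-159.3, 22.1, 165.9]
force: [-0.2, 0.2, 0.5]
gripper_width: 0.9
gripper_force: 0.0
```

Run:
```python
from h import *; from workcell import env,eyes
M=canR();L=np.array([606,-303.5,132]);st=env.state();print((st['ee_pos']-L)@M,st['force'])
for n in('top','side'):
    f=eyes.grab_frame(n);C=cloud(f);c=(C-L)@M
    for nm,lo,hi in(('disc',-5,9),('knob',18,42)):
        k=(f['depth']>0)&(abs(c[...,0])<90)&(abs(c[...,1]+20)<100)&(c[...,2]>lo)&(c[...,2]<hi)&(cv2.cvtColor(f['pixels'],cv2.COLOR_RGB2HSV)[...,2]>120)
        print(n,nm,k.sum(),c[k].mean(0),c[k].min(0),c[k].max(0)) if k.any() else 0
    u,v=proj(f,[604,-303,132]).astype(int)
    cv2.imwrite(f'pics/e_{n}.png',cv2.resize(f['pixels'][v-35:v+35,u-35:u+35,::-1],(400,400),interpolation=cv2.INTER_CUBIC))
cv2.imwrite('pics/e.png',np.hstack([cv2.imread(f'pics/e_{n}.png') for n in('top','side')]))
```

```text
[ 32.17040675 -38.51671676   9.28038964] [-0.23350035  0.18438805  0.47488849]
top disc 89 [15.00709063 14.74824438  3.86424886] [-20.54988732  -6.21398485  -3.36358199] [32.91523623 30.43780787  8.89098321]
side disc 193 [-3.64688677 -2.3095711   3.16398515] [-32.84387781 -49.20555459  -4.21459742] [30.4708831  33.07522593  8.71218401]
side knob 15 [-1.18897321  3.35721146 32.26186064] [-16.51202341  -7.68605632  18.37217677] [ 7.66794561 34.89207577 40.33903259]
```

View pics/e.png

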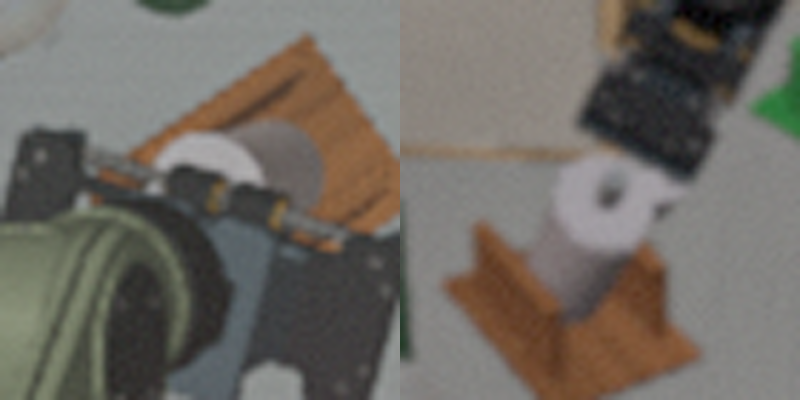

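Run:
```python
from h import *
p0=np.array([175.12,547.15,173.8]);T=Ro.from_euler('xyz',[-179.9,0,162.25],degrees=True).as_matrix()
for n in('top','side'):
    f=pickle.load(open(n+'.pkl','rb'));C=cloud(f);q=(C-p0)@T;print(n,proj(f,p0))
    m=(f['depth']>0)&(abs(q[...,0])<60)&(abs(q[...,1])<80)&(q[...,2]>-160)&(q[...,2]<60)
    h=q[m]
    for lo in range(-150,60,15):
        k=(h[:,2]>lo)&(h[:,2]<=lo+15)
        if k.any(): print(lo,k.sum(),h[k].min(0).round(),h[k].max(0).round())
    if n=='side':
        u,v=proj(f,p0).astype(int);a,b=max(0,v-60),max(0,u-80)
        im=cv2.resize(f['pixels'][a:a+120,b:b+160,::-1],None,fx=5,fy=5,interpolation=cv2.INTER_CUBIC)
        for z in(0,-19,-79):
            for y in(-45,45): cv2.circle(im,tuple(((proj(f,p0+T@[0,y,z])-[b,a]+.5)*5).astype(int)),4,(0,0,255),1)
        cv2.imwrite('pics/g.png',im);print(im.shape)
```

```text
top [ 14.90204646 347.46783058]
-150 44 [ -40.  -79. -147.] [ -24.  -37. -135.]
-135 51 [ -40.  -79. -135.] [ -26.  -32. -120.]
-75 13 [-16. -61. -65.] [ 14. -59. -60.]
-60 35 [-19. -62. -59.] [ 16. -56. -46.]
-45 11 [-19. -59. -45.] [ 17. -48. -38.]
-15 1 [-26. -29.  -0.] [-26. -29.  -0.]
0 129 [-28. -79.   1.] [ 4. 46. 15.]
15 79 [-29. -80.  15.] [14. 51. 30.]
30 91 [-29. -80.  30.] [21. 56. 45.]
45 67 [-28. -78.  46.] [24. 59. 59.]
side [415.09751511 405.68028982]
-150 111 [ -39.  -75. -150.] [  36.   79. -135.]
-135 177 [ -39.  -68. -135.] [  36.   80. -120.]
-120 7 [ -38.  -52. -120.] [  35.   79. -117.]
-90 1 [-16.  59. -77.] [-16.  59. -77.]
-75 59 [-18.  53. -75.] [ 16.  59. -60.]
-60 51 [-18.  53. -60.] [ 16.  59. -45.]
-45 26 [-18. -49. -45.] [ 14.  55. -35.]
0 37 [-24. -70.   1.] [-9. 35. 13.]
15 27 [-25. -79.  15.] [-1. 29. 30.]
30 23 [-27. -79.  32.] [-1. 20. 45.]
45 15 [-28. -28.  45.] [-23.  15.  55.]
(375, 800, 3)
```

View pics/g.png

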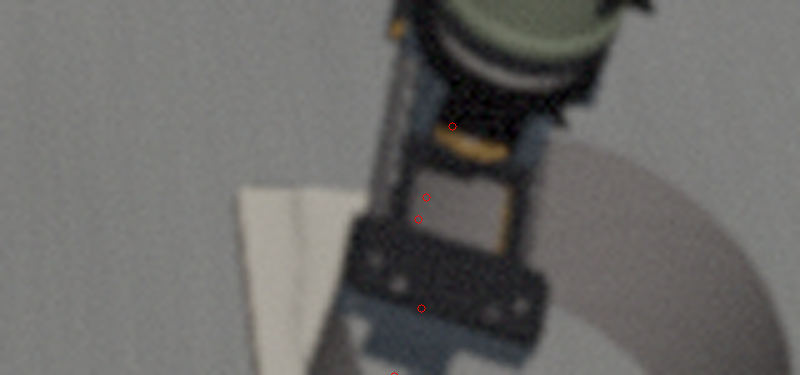

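The picture shows the finger tips ending at tool z ≈ -38, and the body about 38 mm further back than stated. So the true tips are about 37 mm behind the reported TCP, and the fingers passed above the knob. I'll redo the push with that offset.

Run:
```python
from h import *; from workcell import env
M=canR();L=np.array([606,-303.5,132]);p0,R0=cur(env.state());c=(p0-L)@M
ch=np.array([.659,-.752])
def kn(q): return np.array([46*np.sin(q),-46+46*np.cos(q)])
def W(a,o=p0): return ((L+M@np.array(a)-o)/500).round(4).tolist()
print(W([c[0],c[1],18]),W([-26,30,18]),W([-26,30,-28]))
for q in(0,.2,.4,.6,.8,1,1.2,1.4,1.6,1.8): print(q,W(np.r_[kn(q)-21*ch,-28]))
```

```text
[-0.0044, 0.0075, 0.0152] [0.0622, 0.1638, -0.043] [0.0856, 0.1241, -0.1227]
0 [0.0718, 0.0915, -0.1105]
0.2 [0.0782, 0.077, -0.1014]
0.4 [0.0813, 0.0611, -0.0926]
0.6 [0.0807, 0.0446, -0.0845]
0.8 [0.0767, 0.0281, -0.0775]
1 [0.0693, 0.0123, -0.0718]
1.2 [0.0589, -0.0022, -0.0676]
1.4 [0.0458, -0.0149, -0.0652]
1.6 [0.0306, -0.0251, -0.0645]
1.8 [0.0139, -0.0326, -0.0657]
```

>>> send_rows(motion=[[-0.004,0.0075,0.015,0,0,0,-1],[0.062,0.164,-0.043,0,0,0,-1],[0.062,0.164,-0.043,0,0,0,-1],[0.062,0.164,-0.043,0,0,0,-1],[0.0855,0.124,-0.122,0,0,0,-1],[0.0855,0.124,-0.122,0,0,0,-1],[0.0855,0.124,-0.122,0,0,0,-1],[0.072,0.0915,-0.1105,0,0,0,-1],[0.078,0.077,-0.1,0,0,0,-1],[0.0813,0.061,-0.0926,0,0,0,-1],[0.0813,0.061,-0.0926,0,0,0,-1]])

```text
time_s: 8.98
ee_pos: [625.8, -313.4, 111.2]
ee_rot: [-159.2, 22.2, 165.8]
force: [-0.8, -0.4, -0.9]
gripper_width: 0.5
gripper_force: 0.0
```

>>> send_rows(motion=[[-0.0006,-0.0164,0.008,0,0,0,-1],[-0.0046,-0.033,0.015,0,0,0,-1],[-0.012,-0.0487,0.021,0,0,0,-1],[-0.0224,-0.063,0.025,0,0,0,-1],[-0.0355,-0.076,0.0274,0,0,0,-1],[-0.0507,-0.086,0.028,0,0,0,-1],[-0.0674,-0.0936,0.027,0,0,0,-1],[-0.0674,-0.0936,0.027,0,0,0,-1],[-0.0674,-0.0936,0.027,0,0,0,-1]])

```text
time_s: 10.1
ee_pos: [590.9, -359.6, 123.2]
ee_rot: [-159.3, 22.0, 165.8]
force: [-0.3, -0.1, 0.3]
gripper_width: 0.5
gripper_force: 0.0
```

Run:
```python
from h import *; from workcell import env,eyes
M=canR();L=np.array([606,-303.5,132]);st=env.state();print((st['ee_pos']-L)@M,st['force'])
for n in('top','side'):
    f=eyes.grab_frame(n);C=cloud(f);c=(C-L)@M
    for nm,lo,hi in(('disc',-5,9),('knob',18,42)):
        k=(f['depth']>0)&(abs(c[...,0])<90)&(abs(c[...,1]+20)<100)&(c[...,2]>lo)&(c[...,2]<hi)&(cv2.cvtColor(f['pixels'],cv2.COLOR_RGB2HSV)[...,2]>120)
        print(n,nm,k.sum(),c[k].mean(0),c[k].min(0),c[k].max(0)) if k.any() else 0
```

```text
[ 30.8354569  -41.49869055 -28.00033687] [-0.32397695 -0.10900747  0.25078147]
top disc 95 [ 49.22853176 -28.60676026   1.88287839] [-15.95050438 -61.05322224  -4.14028108] [75.6957151  27.79364708  8.29497037]
side disc 44 [-12.43246863   7.09689011  -0.22562376] [-34.45085052 -27.66990646  -4.36074943] [22.02658632 30.79969904  8.04218667]
```

Run:
```python
from h import *; from workcell import env
p0,R0=cur(env.state());a=np.radians(79.5);R=frame([0,0,-1],[np.cos(a),np.sin(a),0])
print(row(p0,R0,[612.3,-53,120],R))
```

```text
[0.042, 0.6129, -0.0064, 0.4113, 0.2823, 0.1259]
```

>>> send_rows(motion=[[-0.02,0.035,0.07,0,0,0,-1],[-0.04,0.069,0.139,0,0,0,-1],[-0.04,0.069,0.139,0,0,0,-1],[0.042,0.613,0.139,0.411,0.282,0.126,0.1],[0.042,0.613,0.139,0.411,0.282,0.126,0.1],[0.042,0.613,0.139,0.411,0.282,0.126,0.1],[0.042,0.613,0.139,0.411,0.282,0.126,0.1],[0.042,0.613,0.07,0.411,0.282,0.126,0.1],[0.042,0.613,-0.006,0.411,0.282,0.126,0.1],[0.042,0.613,-0.006,0.411,0.282,0.126,0.1],[0.042,0.613,-0.006,0.411,0.282,0.126,0.1],[0.042,0.613,-0.006,0.411,0.282,0.126,0.1]])

```text
time_s: 11.7
ee_pos: [613.6, -53.6, 122.0]
ee_rot: [180.0, 0.2, 169.4]
force: [-0.0, 0.3, 0.1]
gripper_width: 50.4
gripper_force: 0.0
```

Run:
```python
from h import *; from workcell import env,eyes
M=canR();L=np.array([606,-303.5,132]);st=env.state();p0,R0=cur(st);T=R0.as_matrix();print(p0,st['ee_rot'],st['gripper_width'])
for n in('top','side'):
    f=eyes.grab_frame(n);pickle.dump(f,open(n+'3.pkl','wb'));C=cloud(f);c=(C-L)@M;ok=f['depth']>0;hsv=cv2.cvtColor(f['pixels'],cv2.COLOR_RGB2HSV)
    for nm,lo,hi in(('disc',-5,9),('knob',16,42)):
        k=ok&(abs(c[...,0]-40)<50)&(abs(c[...,1]+40)<60)&(c[...,2]>lo)&(c[...,2]<hi)&(hsv[...,2]>100)
        print(n,nm,k.sum(),c[k].mean(0),c[k].min(0),c[k].max(0)) if k.any() else 0
    q=(C-p0)@T;h=q[ok&(abs(q[...,0])<40)&(abs(q[...,1])<80)&(q[...,2]>-80)&(q[...,2]<40)]
    for lo in range(-80,40,8):
        k=(h[:,2]>lo)&(h[:,2]<=lo+8)
        if k.any(): print(lo,k.sum(),h[k].min(0).round(),h[k].max(0).round())
    u,v=proj(f,[610,-53,60]).astype(int)
    cv2.imwrite(f'pics/k_{n}.png',cv2.resize(f['pixels'][v-60:v+60,u-50:u+90,::-1],(400,343),interpolation=cv2.INTER_CUBIC))
cv2.imwrite('pics/k.png',np.hstack([cv2.imread(f'pics/k_{n}.png') for n in('top','side')]))
```

```text
[613.59787332 -53.61500407 121.97728528] [179.99125949   0.23071546 169.44113525] 50.36345860251383
top disc 448 [ 38.14488769 -52.28825902   1.94976343] [ -6.987868   -88.20283132  -4.96280192] [75.72018183 19.785908    8.97444271]
top knob 31 [ 46.00194235 -58.44031891  33.85322906] [ 37.94358283 -65.80936268  19.61916241] [ 52.08161439 -51.02987089  38.32259145]
side disc 176 [ 34.41827227 -54.11811838   2.89175653] [ -8.92026217 -87.87918797  -4.97551528] [ 72.44268273 -28.15100015   8.90771199]
side knob 20 [ 41.53582075 -54.9379829   34.15753918] [ 33.17531042 -63.32956561  18.52880902] [ 46.77811006 -46.11183799  41.28905937]
-80 6 [-10.  38. -75.] [ 18.  41. -72.]
-72 16 [-18.  32. -72.] [ 17.  40. -65.]
-64 18 [-14.  33. -64.] [ 17.  39. -56.]
-56 20 [-15.  28. -56.] [ 16.  40. -49.]
-48 23 [-15. -28. -48.] [ 16.  37. -40.]
-40 2 [ 10. -27. -40.] [ 16. -25. -39.]
```

View pics/k.png

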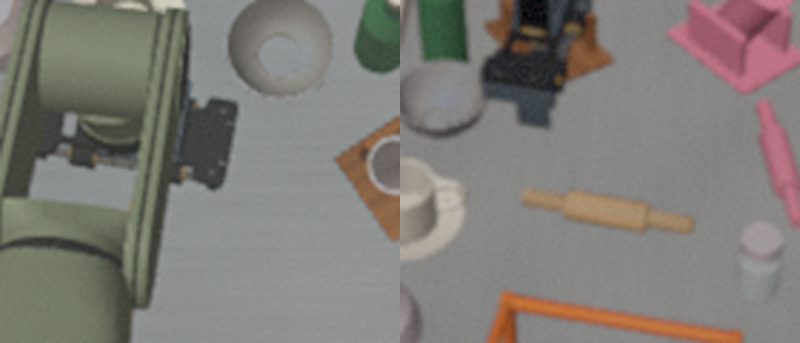

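The lid is open, knob at canister (44,-56), so q is about 1.8. The tips sit about 39 mm behind the reported TCP. The side crop shows the pin unmoved at (605,208). Descending on the far handle.

>>> send_rows(motion=[[-0.001,0,-0.11,0,0,0,0.1],[-0.002,0.001,-0.22,0,0,0,0.1],[-0.002,0.001,-0.27,0,0,0,0.1],[-0.002,0.001,-0.295,0,0,0,0.1],[-0.002,0.001,-0.31,0,0,0,0.1],[-0.002,0.001,-0.31,0,0,0,0.1]], squeeze=15)

```text
time_s: 12.55
ee_pos: [612.1, -52.6, -34.0]
ee_rot: [180.0, 0.1, 169.5]
force: [0.5, 0.0, -0.6]
gripper_width: 49.9
gripper_force: 0.0
```

>>> send_rows(motion=[[0,0,0,0,0,0,-0.4],[0,0,0,0,0,0,-0.65],[0,0,0,0,0,0,-0.65],[0,0,0,0,0,0,-0.65],[0,0,0,0,0,0,-0.65],[0,0,0,0,0,0,-0.65]], squeeze=20)

```text
time_s: 13.3
ee_pos: [611.7, -52.4, -34.4]
ee_rot: [180.0, 0.1, 169.5]
force: [0.9, 0.3, 3.0]
gripper_width: 19.7
gripper_force: 20.0
```

>>> send_rows(motion=[[0,0,0.03,0,0,0,-0.65],[0,0,0.08,0,0,0,-0.65],[0,0,0.15,0,0,0,-0.65],[0,0,0.22,0,0,0,-0.65],[0,0,0.28,0,0,0,-0.65],[-0.05,0,0.3,0,0,-0.15,-0.65],[-0.1,0.02,0.3,0,0,-0.3,-0.65],[-0.15,0.03,0.3,0,0,-0.45,-0.65],[-0.2,0.04,0.3,0,0,-0.6,-0.65],[-0.25,0.04,0.3,0,0,-0.75,-0.65],[-0.25,0.04,0.3,0,0,-0.75,-0.65],[-0.25,0.04,0.3,0,0,-0.75,-0.65]])

```text
time_s: 14.8
ee_pos: [487.5, -32.6, 115.9]
ee_rot: [179.9, 0.1, 124.6]
force: [0.6, -0.3, -1.9]
gripper_width: 19.6
gripper_force: 20.0
```

>>> send_rows(motion=[[0,0,0,0,0,-0.15,-0.65],[0,0,0,0,0,-0.3,-0.65],[0,0,0,0,0,-0.45,-0.65],[0,0,0,0,0,-0.6,-0.65],[0,0,0,0,0,-0.742,-0.65],[0,0,0,0,0,-0.742,-0.65],[0,0,0,0,0,-0.742,-0.65]])

```text
time_s: 15.68
ee_pos: [486.8, -32.5, 115.2]
ee_rot: [-180.0, 0.1, 80.1]
force: [-0.4, 0.3, -1.4]
gripper_width: 19.7
gripper_force: 20.0
```

```bash
cat >> h.py <<'E'
def pin(st,fr=('top','side'),tag='x'):
    """pin points in a frame at the tips: a along the pin's heading (tool -x or so), up"""
    from workcell import eyes
    p0,R0=cur(st);out=[]
    for n in fr:
        f=eyes.grab_frame(n);pickle.dump(f,open(n+tag+'.pkl','wb'));C=cloud(f);hsv=cv2.cvtColor(f['pixels'],cv2.COLOR_RGB2HSV)
        m=(f['depth']>0)&(hsv[...,0]>10)&(hsv[...,0]<24)&(hsv[...,1]>60)&(hsv[...,1]<175)&(np.linalg.norm(C-p0,axis=-1)<260)&(C[...,2]>12)
        lab=cv2.connectedComponentsWithStats(m.astype(np.uint8))
        if lab[0]<2: print(n,'none');continue
        i=1+np.argmax(lab[2][1:,4]);p=C[lab[1]==i];c=np.median(p,0);p=p[np.linalg.norm(p-c,axis=1)<130];c=p.mean(0);d=np.linalg.svd(p-c)[2][0];q=(p-c)@d
        print(n,len(p),'c',c.round(),'d',d.round(3),'from level',round(np.degrees(np.arcsin(d[2]*np.sign(d[1]))),1),'ends',(c+d*q.min()).round(),(c+d*q.max()).round())
        out.append(p)
    return out
E
python3 - <<'E'
from h import *; from workcell import env
st=env.state();print(st['ee_pos'],st['ee_rot'],st['gripper_width'],st['gripper_force'],st['qpos'].round());pin(st,tag='4')
E
```

```text
[486.84000074 -32.53580556 115.19558652] [-1.79996807e+02  5.13029914e-02  8.01171879e+01] 19.663400595580967 19.98911887407303 [ -5.  13. 106.  -0.  61.   5.]
top 74 c [514. 118. 172.] d [-0.229 -0.972  0.048] from level -2.7 ends [517. 133. 172.] [510. 102. 173.]
side 448 c [499.  50. 177.] d [ 0.174  0.984 -0.048] from level -2.8 ends [481. -55. 182.] [515. 140. 172.]
```

Pin is level (3° droop) and the free end is at y≈138. Its z confirms the 39 mm offset. Lowering, then sliding it under the bar.

>>> send_rows(motion=[[0,0,-0.1,0,0,0,-0.65],[0,0,-0.2,0,0,0,-0.65],[0,0,-0.216,0,0,0,-0.65],[0,0,-0.216,0,0,0,-0.65],[0.01,0.058,-0.216,0,0,0,-0.65],[0.02,0.116,-0.216,0,0,0,-0.65],[0.03,0.174,-0.216,0,0,0,-0.65],[0.04,0.23,-0.216,0,0,0,-0.65],[0.0456,0.258,-0.216,0,0,0,-0.65],[0.0456,0.258,-0.216,0,0,0,-0.65],[0.0456,0.258,-0.216,0,0,0,-0.65]])

```text
time_s: 17.15
ee_pos: [509.2, 95.8, 7.7]
ee_rot: [180.0, 0.1, 80.0]
force: [-1.5, 0.4, -1.9]
gripper_width: 19.4
gripper_force: 20.0
```

Run:
```python
from h import *; from workcell import env
st=env.state();print(st['ee_pos'],st['gripper_width']);pin(st,('side',),tag='5')
u=np.array([.174,.984])
def G(th):
    t=np.radians(th);s=95-.17*th
    return -s*np.cos(t)-25*np.sin(t),108+s*np.sin(t)-25*np.cos(t)
y0,z0=-95,58
for th in(0,6,15,25,35,45,55,65,75,85,92):
    y,z=G(th);print(th,np.round(np.r_[u*(y-y0),z-z0]/500,4))
```

```text
[509.20352621  95.83035219   7.69980492] 19.390492795755687
side 597 c [511. 184.  78.] d [-0.054 -0.998 -0.034] from level 2.0 ends [516. 268.  81.] [505.  70.  74.]
0 [0.   0.   0.05]
6 [-0.0004 -0.0021  0.0699]
15 [-0.0003 -0.0015  0.0996]
25 [0.0008 0.0043 0.1314]
35 [0.0027 0.0152 0.1612]
45 [0.0054 0.0306 0.1882]
55 [0.0088 0.05   0.2116]
65 [0.0128 0.0725 0.231 ]
75 [0.0172 0.0975 0.246 ]
85 [0.022  0.1241 0.2561]
92 [0.0253 0.1432 0.2604]
```

>>> send_rows(motion=[[0,0,0.03,0,0,0,-0.65],[0,0,0.05,0,0,0,-0.65],[0,-0.002,0.06,0,0,0,-0.65],[0,-0.002,0.07,0,0,0,-0.65],[0,-0.002,0.085,0,0,0,-0.65],[0,-0.002,0.1,0,0,0,-0.65],[0,-0.002,0.1,0,0,0,-0.65]])

```text
time_s: 18.08
ee_pos: [509.3, 95.6, 57.9]
ee_rot: [180.0, 0.0, 80.0]
force: [0.5, -0.6, -1.1]
gripper_width: 19.7
gripper_force: 20.0
```

Run:
```python
from h import *; from workcell import env
st=env.state();print(st['ee_pos'],st['gripper_width'],st['gripper_force'],st['force'],st['torque']);pin(st,tag='6')
```

```text
[509.32920432  95.64895304  57.86111353] 19.714135686154286 19.999806582927704 [ 0.46389986 -0.62526307 -1.06452184] [-0.23383237  0.03565994 -0.03732556]
top 22 c [504.  67. 136.] d [-0.099 -0.101  0.99 ] from level -81.9 ends [506.  69. 114.] [498.  61. 192.]
side 675 c [510. 178. 102.] d [ 0.012  0.969 -0.245] from level -14.2 ends [508.  74. 128.] [511. 263.  80.]
```

>>> send_rows(motion=[[0,0.003,0.016,0,0,0,-0.65],[0.001,0.006,0.032,0,0,0,-0.65],[0.002,0.011,0.047,0,0,0,-0.65],[0.003,0.017,0.062,0,0,0,-0.65],[0.0045,0.024,0.075,0,0,0,-0.65],[0.0057,0.032,0.0886,0,0,0,-0.65],[0.0075,0.042,0.1,0,0,0,-0.65],[0.009,0.0515,0.112,0,0,0,-0.65],[0.011,0.063,0.122,0,0,0,-0.65],[0.013,0.074,0.1314,0,0,0,-0.65],[0.015,0.086,0.139,0,0,0,-0.65],[0.0175,0.099,0.1464,0,0,0,-0.65]])

```text
time_s: 19.68
ee_pos: [518.1, 145.3, 130.8]
ee_rot: [180.0, 0.1, 80.0]
force: [-0.1, -1.7, -0.6]
gripper_width: 19.4
gripper_force: 20.0
```

Run:
```python
from h import *; from workcell import env
st=env.state();print(st['ee_pos'],st['gripper_width'],st['gripper_force'],st['force'],st['torque']);pin(st,tag='7')
```

```text
[518.12410225 145.30547787 130.80415013] 19.401561792444955 19.998815059661865 [-0.14633541 -1.71295295 -0.64896817] [-0.84932555  0.15718132 -0.00370697]
top 22 c [513. 118. 218.] d [-0.146 -0.172  0.974] from level -77.0 ends [519. 125. 177.] [505. 109. 271.]
side 634 c [511. 178. 123.] d [-0.091  0.381 -0.92 ] from level -66.9 ends [520. 140. 216.] [501. 218.  26.]
```

>>> send_rows(motion=[[0.0024,0.0133,0.005,0,0,0,-0.65],[0.0048,0.0266,0.01,0,0,0,-0.65],[0.0065,0.036,0.0125,0,0,0,-0.65],[0.008,0.0457,0.0144,0,0,0,-0.65],[0.0095,0.053,0.0144,0,0,0,-0.65],[0.0105,0.06,0.0144,0,0,0,-0.65]])

```text
time_s: 20.52
ee_pos: [523.3, 175.2, 137.7]
ee_rot: [180.0, 0.1, 80.0]
force: [0.1, -3.0, -0.1]
gripper_width: 19.8
gripper_force: 20.0
```

Run:
```python
from h import *; from workcell import env
st=env.state();print(st['ee_pos'],st['gripper_width'],st['gripper_force'],st['force'],st['torque']);pin(st,tag='8')
```

```text
[523.34318998 175.21357121 137.72478472] 19.791270257314245 19.999779760837555 [ 0.14765873 -3.01978183 -0.11026851] [-1.00228405  0.17029663  0.01951586]
top 150 c [517. 150. 162.] d [-0.011  0.021 -1.   ] from level -88.6 ends [518. 147. 270.] [516. 152.  72.]
side 491 c [510. 184. 127.] d [-0.18   0.106 -0.978] from level -78.0 ends [528. 174. 227.] [490. 196.  22.]
```

>>> send_rows(motion=[[-0.015,-0.08,0,0,0,0,-0.65],[-0.02,-0.13,0.02,0,0,0,-0.65],[-0.02,-0.2,0.1,0,0,0,-0.65],[0,-0.28,0.2,0,0,0.15,-0.65],[0,-0.36,0.26,0,0,0.3,-0.65],[0,-0.42,0.26,0,0,0.45,-0.65],[0,-0.42,0.26,0,0,0.6,-0.65],[0,-0.42,0.26,0,0,0.675,-0.65],[0,-0.42,0.26,0,0,0.675,-0.65],[0,-0.42,0.26,0,0,0.675,-0.65]])

```text
time_s: 21.88
ee_pos: [523.4, -34.4, 267.6]
ee_rot: [179.9, 0.0, 120.4]
force: [-0.3, 0.8, -0.3]
gripper_width: 19.3
gripper_force: 20.0
```

Run:
```python
from h import *; from workcell import env
st=env.state();p0,R0=cur(st);T=R0.as_matrix();print(p0,st['ee_rot'],st['gripper_width'],st['gripper_force'],st['force']);ps=pin(st,tag='9')
print('tooly',T[:,1])
for p in ps:
    q=(p-p0)@T
    for lo in range(-80,140,20):
        k=(q[:,2]>lo)&(q[:,2]<=lo+20)
        if k.sum()>3: print(lo+10,k.sum(),q[k].mean(0).round(1),q[k].min(0).round(),q[k].max(0).round())
f=pickle.load(open('side9.pkl','rb'));u,v=proj(f,p0+[0,0,-30]).astype(int)
im=cv2.resize(f['pixels'][v-60:v+60,u-60:u+60,::-1],(600,600),interpolation=cv2.INTER_CUBIC)
for z in(-51,121): cv2.circle(im,tuple(((proj(f,p0+T@[0,0,z])-[u-60,v-60]+.5)*5).astype(int)),4,(0,0,255),1)
cv2.imwrite('pics/m.png',im)
```

```text
[523.43843393 -34.37377564 267.58412021] [1.79949260e+02 9.84936957e-03 1.20419417e+02] 19.274464310319907 19.999894201755524 [-0.3344305   0.79954519 -0.29952465]
top none
side 390 c [527. -31. 250.] d [ 0.006  0.051 -0.999] from level -87.1 ends [526. -36. 360.] [527. -26. 146.]
tooly [0.86234171 0.50632597 0.00088557]
-70 21 [ -6.5  -6.9 -71.1] [-12. -12. -79.] [  1.  -1. -62.]
-50 25 [  1.9   2.  -48.8] [-11. -10. -57.] [ 19.  21. -40.]
-30 45 [ -3.1   2.9 -25.6] [-17. -15. -39.] [ 17.  16. -20.]
-10 59 [ 1.4  5.7 -9.8] [-13. -17. -20.] [14. 19. -0.]
10 57 [ 1.5  6.9 10.3] [-15. -11.   0.] [12. 18. 20.]
30 56 [ 2.6  6.3 30.5] [-15.  -9.  20.] [14. 17. 40.]
50 52 [ 4.9  6.2 50.7] [-11.  -8.  40.] [12. 17. 59.]
70 23 [ 4.4  5.7 67.6] [-7. -8. 61.] [14. 16. 80.]
90 28 [ 1.8  3.  90. ] [-9. -5. 80.] [ 7. 10. 99.]
110 22 [  3.    3.3 109.8] [ -4.  -5. 101.] [ 11.  10. 117.]
```

View pics/m.png

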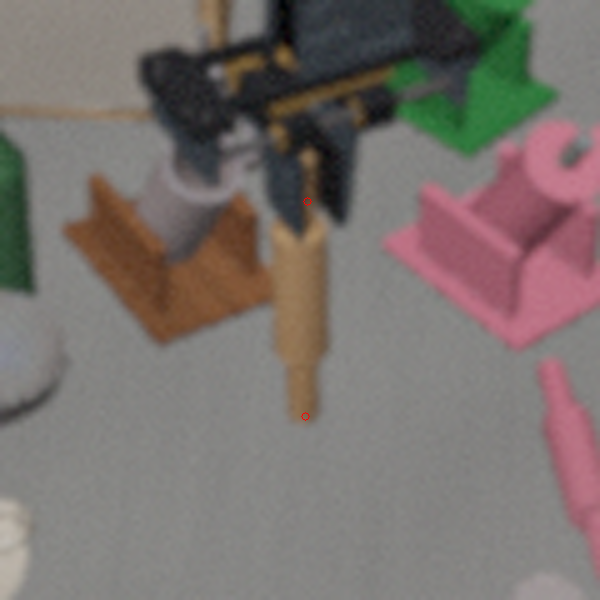

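Pin hangs within about 2° of the tool axis, with its lower end at (305,417), tool z ≈ 119. I'll refine the canister axis from the open-lid frames, then plan the insertion.

Run:
```python
from h import *; from workcell import env
from scipy.optimize import least_squares
M=canR();L=np.array([606,-303.5,132]);A=[]
for n in('top','side'):
    f=pickle.load(open(n+'3.pkl','rb'));C=cloud(f);c=(C-L)@M;hsv=cv2.cvtColor(f['pixels'],cv2.COLOR_RGB2HSV)
    r=np.linalg.norm(c[...,:2],axis=-1)
    m=(f['depth']>0)&(hsv[...,1]<60)&(r<40)&(r>18)&(c[...,2]>-70)&(c[...,2]<-12)&(c[...,0]**2>0)
    p=c[m]; p=p[np.hypot(*p[:,:2].T)>23]
    g=least_squares(lambda x:np.hypot(p[:,0]-x[0],p[:,1]-x[1])-29,[0,0],loss='soft_l1',f_scale=2);print(n,'wall',len(p),g.x,np.median(abs(g.fun)))
    # rim: silhouette image of bright ring -> points near mouth plane
    m=(f['depth']>0)&(hsv[...,1]<60)&(r<34)&(abs(c[...,2]+4)<7)&((c[...,0]-45)**2+(c[...,1]+55)**2>36**2)
    p=c[m];g=least_squares(lambda x:np.hypot(p[:,0]-x[0],p[:,1]-x[1])-27.5,[0,0],loss='soft_l1',f_scale=2);print(n,'rim',len(p),g.x,np.median(abs(g.fun)),p[:,2].mean())
p0,R0=cur(env.state())
n=M[:,2];R=frame(-n+.03*M[:,0],M[:,1]);T=R.as_matrix();Et=T@[2,0,119]
for h in(60,0,-40,-80,-105,-112): 
    E=L+M@[0,0,-3.5+h];p=E-Et;print(h,p.round(),row(p0,R0,p,R))
```

```text
top wall 238 [ 0.45928608 -0.19174377] 2.348271782412798
top rim 125 [-0.84798608 -0.92383157] 1.3821659315597579 -3.7103191874343064
side wall 0 [0. 0.] nan
side rim 0 [0. 0.] nan nan
60 [ 561. -227.  283.] [0.0749, -0.3843, 0.0312, -0.4555, -0.2675, 0.0008]
0 [ 576. -253.  231.] [0.1053, -0.436, -0.0727, -0.4555, -0.2675, 0.0008]
-40 [ 586. -270.  197.] [0.1256, -0.4705, -0.142, -0.4555, -0.2675, 0.0008]
-80 [ 596. -287.  162.] [0.1459, -0.505, -0.2113, -0.4555, -0.2675, 0.0008]
-105 [ 603. -298.  140.] [0.1586, -0.5265, -0.2546, -0.4555, -0.2675, 0.0008]
-112 [ 604. -301.  134.] [0.1622, -0.5325, -0.2667, -0.4555, -0.2675, 0.0008]
  return _methods._mean(a, axis=axis, dtype=dtype,
  ret = ret.dtype.type(ret / rcount)
<stdin>:12: RuntimeWarning: Mean of empty slice.
```

>>> send_rows(motion=[[0,-0.05,0.05,-0.09,-0.053,0,-0.65],[0.01,-0.13,0.06,-0.18,-0.107,0,-0.65],[0.03,-0.22,0.05,-0.28,-0.16,0,-0.65],[0.05,-0.3,0.04,-0.37,-0.214,0,-0.65],[0.075,-0.384,0.031,-0.4555,-0.2675,0,-0.65],[0.075,-0.384,0.031,-0.4555,-0.2675,0,-0.65],[0.075,-0.384,0.031,-0.4555,-0.2675,0,-0.65],[0.075,-0.384,0.031,-0.4555,-0.2675,0,-0.65],[0.075,-0.384,0.031,-0.4555,-0.2675,0,-0.65]])

```text
time_s: 23.1
ee_pos: [561.1, -226.5, 283.7]
ee_rot: [180.0, 31.8, 120.5]
force: [0.4, -0.4, -1.5]
gripper_width: 19.5
gripper_force: 20.0
```

Run:
```python
from h import *; from workcell import env
st=env.state();p0,R0=cur(st);M=canR();L=np.array([606,-303.5,132]);T=R0.as_matrix()
print(p0,st['ee_rot'],st['gripper_width'],st['gripper_force'],st['force'],st['qpos'].round());ps=pin(st,tag='10')
print('E can',(p0+T@[2,0,119]-L)@M, M.T@T[:,2])
for p in ps:
    q=(p-L)@M
    for lo in range(40,200,20):
        k=(q[:,2]>lo)&(q[:,2]<=lo+20)
        if k.sum()>3: print(lo+10,k.sum(),q[k].mean(0).round(1),q[k].min(0).round(),q[k].max(0).round())
for n in('top','side'):
    f=pickle.load(open(n+'10.pkl','rb'));u,v=proj(f,[604,-303,132]).astype(int)
    cv2.imwrite(f'pics/p_{n}.png',cv2.resize(f['pixels'][v-45:v+35,u-40:u+40,::-1],(400,400),interpolation=cv2.INTER_CUBIC))
cv2.imwrite('pics/p.png',np.hstack([cv2.imread(f'pics/p_{n}.png') for n in('top','side')]))
```

```text
[ 561.11318532 -226.52692344  283.72275273] [179.96046642  31.75220102 120.45998182] 19.5179068283931 19.99965190887451 [ 0.36570417 -0.36450745 -1.54143825] [ -8.   6.  98. -29.  58. -27.]
top 347 c [ 566. -241.  301.] d [-0.24   0.462  0.854] from level 58.6 ends [ 597. -301.  191.] [ 536. -184.  407.]
side 135 c [ 579. -236.  252.] d [ 0.243 -0.491 -0.837] from level 56.8 ends [ 558. -193.  326.] [ 600. -279.  179.]
E can [ 0.33464815  0.43055838 56.94226771] [ 3.05772092e-02  3.22434715e-04 -9.99532356e-01]
70 18 [16.3 -2.  70. ] [ 13. -10.  62.] [19.  8. 80.]
110 18 [ 23.1  -4.1 112.6] [  7. -18. 104.] [ 26.   9. 120.]
130 38 [ 22.1  -6.2 129.9] [  9. -18. 120.] [ 27.  13. 139.]
150 37 [ 23.3  -5.1 151.1] [  9. -18. 140.] [ 28.  11. 160.]
170 31 [ 24.7  -4.1 171. ] [ 18. -17. 162.] [ 29.  13. 179.]
190 79 [ 21.4  -2.6 194.1] [  9. -18. 180.] [ 29.  14. 200.]
70 11 [ 1.7  6.8 70.6] [-3.  1. 61.] [11. 11. 80.]
90 10 [ 0.2  7.9 87.5] [-3.  2. 81.] [ 9. 11. 95.]
110 15 [ -1.4  12.3 114.6] [ -9.   5. 105.] [ 15.  17. 120.]
130 26 [ -1.1  11.2 129.5] [-12.  -2. 122.] [ 14.  19. 139.]
150 26 [ -2.7   9.9 149.6] [-10.  -3. 140.] [  8.  19. 159.]
170 23 [ -2.8  11.  168.7] [-10.  -4. 160.] [  7.  18. 180.]
190 16 [ -1.9  12.5 185.5] [-10.   5. 180.] [  6.  19. 192.]
```

View pics/p.png

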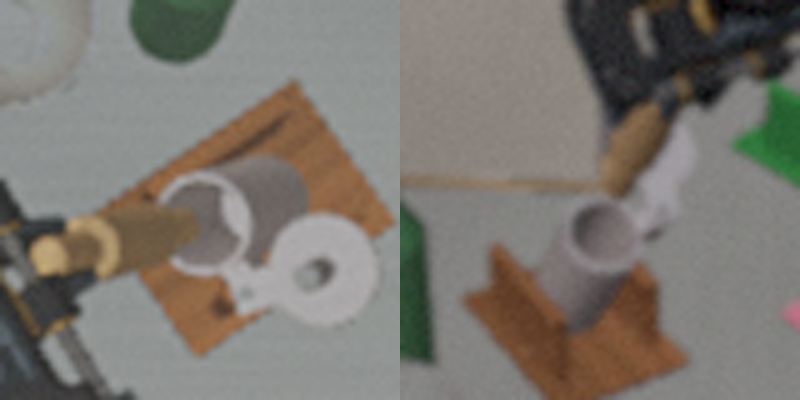

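Top view: the free handle points at the mouth at (205,215), and the lid is clear at (320,270). Correcting for which side each camera sees, the pin sits about 8 mm up-slope of the axis. I'll shift it back and insert partway.

>>> send_rows(motion=[[-0.007,0.012,-0.008,0,0,0,-0.65],[-0.007,0.012,-0.008,0,0,0,-0.65],[0.003,-0.005,-0.042,0,0,0,-0.65],[0.013,-0.022,-0.077,0,0,0,-0.65],[0.023,-0.039,-0.112,0,0,0,-0.65],[0.033,-0.057,-0.146,0,0,0,-0.65],[0.044,-0.074,-0.181,0,0,0,-0.65],[0.044,-0.074,-0.181,0,0,0,-0.65]])

```text
time_s: 24.2
ee_pos: [581.9, -264.1, 190.9]
ee_rot: [-179.8, 31.6, 120.5]
force: [-0.6, 0.4, -2.2]
gripper_width: 19.5
gripper_force: 20.0
```

```bash
cat > chk.py <<'E'
from h import *; from workcell import env
st=env.state();p0,R0=cur(st);M=canR();L=np.array([606,-303.5,132]);T=R0.as_matrix()
print(p0,st['gripper_width'],st['gripper_force'],st['force'],'tcp can',(p0-L)@M)
for n,p in zip(('top','side'),pin(st,tag='11')):
    q=(p-L)@M
    f=pickle.load(open(n+'11.pkl','rb'));w=(-f['R'].T@f['t']-p.mean(0))@M;w=w[:2]/np.hypot(*w[:2])
    for lo in range(-20,200,20):
        k=(q[:,2]>lo)&(q[:,2]<=lo+20)
        if k.sum()>6: print(n,lo+10,k.sum(),'axis if barrel',(q[k].mean(0)[:2]-13.4*w).round(1),'if handle',(q[k].mean(0)[:2]-7.9*w).round(1))
E
python3 chk.py
```

```text
[ 581.85783435 -264.07980137  190.93788991] 19.547827245867495 19.999632239341736 [-0.62563376  0.39649958 -2.16424469] tcp can [-10.55759556  -0.79433084  74.15104385]
top 311 c [ 593. -280.  194.] d [-0.342  0.282  0.897] from level 63.7 ends [ 642. -320.   66.] [ 564. -256.  272.]
side 198 c [ 663. -309.   46.] d [ 0.562 -0.827  0.003] from level -0.2 ends [ 636. -270.   46.] [ 696. -358.   46.]
top 10 20 axis if barrel [ 0.6 -0. ] if handle [ 5.8 -1.7]
top 30 24 axis if barrel [ 0.8 -3.7] if handle [ 6.1 -5.4]
top 50 33 axis if barrel [ 1.7 -0.7] if handle [ 7.  -2.4]
top 70 23 axis if barrel [ 2.4 -2.4] if handle [ 7.7 -4. ]
top 90 69 axis if barrel [-0.5  0.1] if handle [ 4.7 -1.6]
top 110 27 axis if barrel [-3.   0.9] if handle [ 2.3 -0.8]
top 130 25 axis if barrel [-3.   0.4] if handle [ 2.2 -1.2]
top 150 44 axis if barrel [-6.   3.2] if handle [-0.8  1.6]
```

>>> send_rows(motion=[[0.009,-0.015,-0.03,0,0,0,-0.65],[0.018,-0.03,-0.06,0,0,0,-0.65],[0.026,-0.044,-0.088,0,0,0,-0.65],[0.0335,-0.057,-0.114,0,0,0,-0.65],[0.0335,-0.057,-0.114,0,0,0,-0.65]])

```text
time_s: 24.92
ee_pos: [599.2, -292.9, 134.3]
ee_rot: [-179.9, 31.7, 120.5]
force: [0.0, -0.1, -1.1]
gripper_width: 19.3
gripper_force: 20.0
```

```bash
python3 chk.py
```

```text
[ 599.1687944  -292.87160596  134.34291199] 19.320058001355992 19.999312162399292 [ 0.01958038 -0.13636294 -1.0652018 ] tcp can [-9.76197022 -0.49164823  8.34143788]
top 440 c [ 630. -520.  197.] d [-0.292 -0.058 -0.955] from level 72.7 ends [ 646. -517.  250.] [ 597. -527.   89.]
side 265 c [ 639. -512.  206.] d [ 0.442 -0.006  0.897] from level -63.8 ends [ 591. -512.  110.] [ 664. -513.  257.]
top -10 184 axis if barrel [213.4 -79.2] if handle [218.8 -80.3]
side -10 116 axis if barrel [232.3 -85.1] if handle [228.3 -81.4]
side 10 7 axis if barrel [ 224.2 -102.2] if handle [220.1 -98.4]
```

>>> send_rows(motion=[[0.001,-0.0017,-0.0035,0,0,0,-0.65],[0.002,-0.0034,-0.007,0,0,0,-0.65],[0.002,-0.0034,-0.007,0,0,0,-0.65]])

```text
time_s: 25.4
ee_pos: [600.9, -294.0, 133.8]
ee_rot: [179.9, 31.8, 120.4]
force: [-2.7, 3.9, 5.4]
gripper_width: 19.4
gripper_force: 20.0
```

>>> send_rows(motion=[[0.0005,-0.0009,-0.0018,0,0,0,-0.65],[0.001,-0.0017,-0.0035,0,0,0,-0.65],[0.001,-0.0017,-0.0035,0,0,0,-0.65]])

```text
time_s: 25.78
ee_pos: [602.2, -295.0, 134.3]
ee_rot: [179.8, 32.0, 120.4]
force: [-6.9, 7.0, 13.9]
gripper_width: 19.5
gripper_force: 20.0
```

Contact with the floor, about 16 N along the axis. Easing off, then releasing.

>>> send_rows(motion=[[-0.001,0.0017,0.0035,0,0,0,-0.65],[-0.002,0.0034,0.007,0,0,0,-0.65],[-0.002,0.0034,0.007,0,0,0,-0.65]])

```text
time_s: 26.15
ee_pos: [599.8, -293.3, 133.6]
ee_rot: [-180.0, 31.7, 120.5]
force: [-0.2, 0.1, -2.1]
gripper_width: 19.2
gripper_force: 20.0
```

>>> send_rows(motion=[[0,0,0,0,0,0,-0.5],[0,0,0,0,0,0,-0.3],[0,0,0,0,0,0,-0.1],[0,0,0,0,0,0,-0.1],[0,0,0,0,0,0,-0.1]])

```text
time_s: 26.78
ee_pos: [600.0, -293.3, 133.9]
ee_rot: [-180.0, 31.7, 120.5]
force: [0.5, -0.4, -0.3]
gripper_width: 41.1
gripper_force: 0.0
```

>>> send_rows(motion=[[-0.01,0.017,0.035,0,0,0,-0.1],[-0.02,0.034,0.069,0,0,0,-0.1],[-0.035,0.06,0.12,0,0,0,-0.1],[-0.061,0.103,0.208,0,0,0,-0.1],[-0.1,0.172,0.3,0,0,0,-0.1],[-0.16,0.45,0.36,0,0,0,-0.1],[-0.16,0.45,0.36,0,0,0,-0.1],[-0.16,0.45,0.36,0,0,0,-0.1],[-0.16,0.45,0.36,0,0,0,-0.1]])

```text
time_s: 27.9
ee_pos: [519.9, -66.4, 315.8]
ee_rot: [179.8, 31.8, 120.6]
force: [-0.7, 0.1, -0.2]
gripper_width: 40.8
gripper_force: 0.0
```

Run:
```python
from h import *; from workcell import env,eyes
M=canR();L=np.array([606,-303.5,132]);print(env.state()['force'])
for n in('top','side'):
    f=eyes.grab_frame(n);C=cloud(f);c=(C-L)@M;hsv=cv2.cvtColor(f['pixels'],cv2.COLOR_RGB2HSV);ok=f['depth']>0
    m=ok&(hsv[...,0]>10)&(hsv[...,0]<24)&(hsv[...,1]>60)&(np.hypot(c[...,0],c[...,1])<60)&(c[...,2]>-10)&(c[...,2]<150)
    p=c[m];w=(-f['R'].T@f['t']-L)@M;w=w[:2]/np.hypot(*w[:2]);print(n,m.sum(),'top z',np.percentile(p[:,2],[90,98,100]))
    for lo in range(-10,100,15):
        k=(p[:,2]>lo)&(p[:,2]<=lo+15)
        if k.sum()>3: print(lo+7,k.sum(),'barrel',(p[k].mean(0)[:2]-13.4*w).round(1),'handle',(p[k].mean(0)[:2]-7.9*w).round(1))
    k=ok&(abs(c[...,0]-40)<50)&(abs(c[...,1]+40)<60)&(c[...,2]>16)&(c[...,2]<42)&(hsv[...,1]<50)&(hsv[...,2]>100)
    print('knob',k.sum(),c[k].mean(0))
```

```text
[-0.7053514   0.13031598 -0.19043555]
top 211 top z [81.97233768 84.77931065 89.14229367]
-3 30 barrel [-11.1  -3.7] handle [-5.9 -5.3]
12 21 barrel [-9.4 -1.4] handle [-4.2 -3.1]
27 74 barrel [-16.5   0.3] handle [-11.2  -1.3]
42 14 barrel [-16.9  -1.1] handle [-11.6  -2.7]
57 16 barrel [-17.8  -0.6] handle [-12.5  -2.3]
72 24 barrel [-22.1  -0.4] handle [-16.8  -2. ]
87 32 barrel [-24.2   1.2] handle [-19.   -0.5]
knob 34 [ 44.86401359 -57.54246916  34.14352547]
side 110 top z [75.98156598 87.18498439 88.26118652]
-3 9 barrel [-7.5  1.7] handle [-11.2   5.8]
12 17 barrel [-11.1   0.2] handle [-14.8   4.3]
27 37 barrel [-8.9 -4.4] handle [-12.5  -0.2]
42 16 barrel [-8.9 -4.4] handle [-12.5  -0.2]
57 11 barrel [-11.   -5.9] handle [-14.6  -1.7]
72 11 barrel [-10.7  -4. ] handle [-14.3   0.1]
87 9 barrel [-9.6 -5.1] handle [-13.2  -1. ]
knob 0 [nan nan nan]<stdin>:11: RuntimeWarning: Mean of empty slice.
  ret = um.true_divide(
```

```bash
python3 -c "
from workcell import env
print(env.job_done())"
```

```text
the job is handed in; nothing more can be done
None
```

I handed the job in at about 28 s of the 72 s allowed, and no verdict came back. My last depth check put the pin standing on the canister floor and released (top about 82 mm above my reference against 80.5 mm expected), with the lid still open at about 1.8 rad. I viewed 11 pictures, one over the limit of 10.

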